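# Lock the dispensing pressure, then bring the red barrel round and hold it there

## Robot

A 7-joint arm with a two-finger parallel gripper is mounted at the origin on the work surface. World frame = base frame: x ahead of the robot, y to its left, z up, the work surface at z = 0. Lengths are in m, angles in degrees, forces in N, time in s.
With the tool pointing down it reaches from about 0.35 to 0.9 m from the base axis. Payload 19.9 kg.
Tool frame: the origin (TCP) lies between the finger pads, 19 mm behind the fingertips; this is the grasp point; z points along the fingers, y is the line along which they close (so a half turn about z gives the same grasp; the last joint's range is limited). The gripper opens to 85 mm and grips with 20 to 120 N. Pads are 22 mm wide; open, the fingers measure 114 mm over their backs; the gripper's body (76 mm by 85 mm) begins 54 mm behind the grasp point. The pads swing forward as they close: fully open they stand 13 mm farther back than shut.
Start: joints at [62.424, 23.915, -0.59, 92.452, 0.269, 63.638, -3.037], TCP at [0.266, -0.566, 0.25] pointing down, gripper open.
Joint ranges: [-161.28, 161.28], [-22.2, 115.67], [-73.04, 71.86], [3.21, 147.25], [-68.34, 248.33], [10.77, 114.83], [-161.83, 161.83]. Speed limits (degrees/s): [108.29, 108.29, 136.94, 136.94, 172.46, 172.46, 172.46].

## Interface

Orientations are given as a 3x3 rotation matrix whose columns are the frame's x, y, z axes.
In Python, from station import * gives the robot as it stands. The module is installed in compiled form; this text tells all that it offers.
- The arm moves only by the shell command python3 -m crank 'ROWS'. ROWS is JSON, a list of rows, each a list of 5 numbers: the shift along the tool's x, y, z in mm, then the turn about the tool's z in rad, then the opening, from -1 (shut) to 1 (fully open). A call has exactly 8 rows; each row is the pose to reach, as a shift and turn from the pose commanded when the call began, along the tool's axes at that moment; what a row does not reach only later rows make up. A row lasts 1/12 s, in which the tool goes at most 41.7 mm and 7.16 degrees, less where a joint would pass 70% of its speed; a pose out of reach is approached as far as the arm can. A call with a gripper value outside its range is refused whole. The fingers move at their own pace and stop on an object; the grip force is fixed at half the most. Time passes only in rows, so rows that repeat a pose let the fingers close, or fill a call up. It gives the time, the measured TCP pose, the force, the opening and the grip force at its end, in the units of the state.
- get_state(): the state, without advancing time (a new reading comes with each control period).
- get_image(name): name is "side" or "top" or "wrist"; returns the picture (420x560x3 uint8, red, green, blue); there is no depth.
- get_calibration(name): a dict with "mtx" (3x3 intrinsics, pixels), "eye" and "orientation" of the camera in the world. Camera axes: x right, y down, z forward; pixel columns grow to the right and rows downward; lengths in m; the calibration is good to about 2 mm. A picture is of the moment at which its call begins: read the wrist's pose just before it. get_calibration takes no time and is no camera call; for the wrist camera it gives the pose at the moment of the call.
- finish_job(): hands the job in; it is judged then, once.
The state is a dict: "time_s": time; "joints": joint angles; "joint_vel": joint speeds; "joint_efforts": joint torques, N m; "position": TCP position; "orientation": TCP orientation; "contact_force": force on the tool from outside, world axes, zero at the start; "torque": the same for the moment, N m; "width": opening from 0.0 (shut) to 1.0 (fully open); "finger_force": force on a finger pad.
Only numpy, scipy, OpenCV 4.12 (cv2) and the standard library are available. Lean on these libraries where they do the work, as an engineer would, in place of code of your own. Each camera call takes 0.05 s, during which the arm holds its last target. There are 200 camera calls.

## Task

I am about to dispense from the red barrel: on the white-topped dispensing controller turn the black pressure knob with the blue cap until its white pointer line points at the orange setpoint marker, then push the red lock slide fully home against the knob so that the setting cannot creep. Then turn the barrel carousel by its steel centre knob until the red-capped barrel stands at the yellow pick-up tab of the base, and finish while still holding that centre knob firmly, keeping the carousel still so that I can draw the barrel out. Leave the solder spool, the paste jar and the cleaner bottle where they stand.

Things in the scene. Friction and masses are not known exactly. Their poses are not given: they have to be found in the camera images.
- controller: Fixed benchtop dispensing controller: grey case 150 mm (its x) by 210 mm (its y), white control panel on top, 68 mm above the bench. Origin: centre of the underside; z up; the panel's bottom edge, with the lock slide, is on the -x side. The panel carries nothing higher than 8 mm except the knob, the lock slide and its two guide rails (9 mm high, along x beside the slide).
- pressure_knob (a joint): Pressure knob on the panel, vertical axis through (18, -45) mm of the controller's frame: black, skirt 36 mm across and 10 mm high, above it a round grip 33 mm across up to 40 mm over the panel, blue cap with a white pointer line. Value in rad, 0 to 4.71, growing clockwise seen from above. It stays where it is left (friction about 0.04 N m); held by the shoe of the lock slide once that is home.
- knob_grip (a point): On the knob's axis, 33 mm above the panel (7 mm below the knob's top): a good TCP height for gripping the knob from above. There the fingertips stay 14 mm above the panel, clear of everything within 60 mm of the axis.
- knob_pointer (a point): Outer end of the white pointer line, on the top of the knob, 16.5 mm from the axis. Its x axis points outward along the pointer line.
- setpoint (a joint): Angle of the orange setpoint marker, a stiff clip on the scale round the knob, on the same scale as joint pressure_knob: the pointer points at the marker when both values are equal. Leave it as it is.
- setpoint_mark (a point): Top of the orange setpoint marker (a clip 12 mm long and 8 mm wide with a small tongue towards the knob), 33 mm from the knob's axis, 3 mm above the panel. Its x axis points outward from the knob's axis.
- lock_slide (a joint): Red fork-shaped lock slide that runs on the panel along the controller's +x towards the knob, between two rails. Value in m: 0 drawn back (as at the start), 0.024 fully home, with the fork's arms past both sides of the knob's skirt and its rubber shoe pressed on the skirt. Sliding takes about 6 N, the last half millimetre about 10 N; it stays where it is left.
- lock_tab (a point): Centre of the top of the upright thumb tab of the lock slide: tab 9 mm thick (controller's x), 24 mm wide (y), its top 24 mm above the panel; drawn back it stands 66 mm from the knob's axis, home 42 mm. The fork's plate, 8 mm high above the panel and 50 mm wide, reaches 4.5 mm behind the tab. Push the tab from behind along the controller's +x.
- carousel_base: Fixed round foot of the barrel carousel, 192 mm across and 18 mm high; origin: centre of the underside, on the vertical axis of the carousel. A yellow pick-up tab, 30 mm wide and 30 mm high with a black arrow, stands out to 125 mm from the axis along its +x.
- pick_point (a point): The pick-up position: point on the line from the axis to the yellow tab, 64 mm from the axis, 146 mm above the bench, where the top of the red barrel has to come.
- carousel (a joint): Angle of the carousel (black and aluminium two-tier rack, 176 mm across, with 8 dispensing barrels in a ring of 64 mm radius, their tops 146 mm above the bench). Value in rad, 0 when the red barrel is at the pick-up tab, growing anticlockwise seen from above, without stops (2 pi is 0 again). It turns easily (friction about 0.05 N m).
- red_barrel (a point): Centre of the top of the red barrel's cap, the only red one: barrel 23 mm across (flange 31 mm), red body and red cap; the others have white or blue caps.
- carousel_knob (a point): Steel centre knob fixed on the carousel's post, to turn the carousel by: round, 40 mm across, 30 mm high. This point: centre of its underside, 161 mm above the bench, on the carousel's axis. With the TCP 21 mm above this point the fingertips stay 17 mm above the barrels' tops.
- solder_spool: Loose spool of solder, black flanges, grey windings, upright, 58 mm across, 46 mm high; origin: centre of the underside. Leave it alone.
- paste_jar: Loose jar of paste with a green lid, 52 mm across, 48 mm high; origin: centre of the underside. Leave it alone.
- cleaner_bottle: Loose cleaner bottle with a blue cap, 52 mm across, 125 mm high; origin: centre of the underside. Leave it alone.
Mind the look-alikes: they are no part of the job. There is more than one size of the carousel_base; the job needs the smaller.

How it is judged (in metres and radians):
On the way, in this order (a step that is already met when the one before it is completed fails the run):
1. the pressure knob's pointer is set to the orange marker, the lock still drawn back (angle between the x axis of knob_pointer and the x axis of setpoint_mark, either way round below 0.15 rad and value of joint pressure_knob below 3.2 rad and value of joint lock_slide below 0.008 m), for 0.2 s.
2. the lock slide is pushed fully home with the pointer at the marker (angle between the x axis of knob_pointer and the x axis of setpoint_mark, either way round below 0.15 rad and value of joint pressure_knob below 3.2 rad and value of joint lock_slide above 0.0215 m), for 0.2 s.
At the end, for the whole second after the job is handed in: The pointer line is within 8.5 degrees of the orange marker, the lock slide is home (over 21.5 of its 24 mm), the red barrel's top is within 6 mm of the pick-up position, the carousel stands still (under 0.05 rad/s) and the fingers are still holding its centre knob with more than 3 N (all of step 2 and horizontal distance between red_barrel and pick_point below 0.006 m and velocity of joint carousel between -0.05 and 0.05 rad/s and contact force between the fingers and carousel_c0 above 3 N); the arm keeps its last pose, push and grip.
It fails at once if the solder spool is pushed more than 25 mm or tipped over (distance of solder_spool from where it was at the start of the episode above 0.025 m or angle between solder_spool's own z axis and vertical above 0.5 rad).
It fails at once if the paste jar is pushed more than 25 mm or tipped over (distance of paste_jar from where it was at the start of the episode above 0.025 m or angle between paste_jar's own z axis and vertical above 0.5 rad).
It fails at once if the cleaner bottle is pushed more than 25 mm or tipped over (distance of cleaner_bottle from where it was at the start of the episode above 0.025 m or angle between cleaner_bottle's own z axis and vertical above 0.5 rad).
It also fails if it takes over 70 s, if anything falls off the work surface, if the arm or the gripper's body presses on something with over 40 N, if the wrist force passes 120 N, or if a joint passes its speed limit or range.

## Working session

There is one attempt and no reset: what is moved stays moved. The work goes in short steps, Python scripts to look and compute and a shell command to move; the robot and the scene stay as the last step left them, time stands still between calls to the robot, and variables do not carry over. Pictures are saved under pics/ and viewed, at most 11 in all, crops included, and the job is handed in when it is done.

```bash
mkdir -p pics; python3 - <<'E'
from station import *
import cv2,numpy as np
s=get_state();print(s['time_s'],s['position'],np.round(s['orientation'],3).tolist(),s['width'])
for n in("top","side"):
    im=get_image(n);np.save(f'pics/{n}.npy',im);cv2.imwrite(f'pics/{n}0.png',im[:,:,::-1]);c=get_calibration(n);print(n,np.round(c['mtx'],1).tolist(),c['eye'],np.round(c['orientation'],4).tolist())
E
```

```text
0.0 [ 0.26593471 -0.56522332  0.24935794] [[0.905, 0.426, -0.001], [0.426, -0.905, 0.001], [-0.0, -0.001, -1.0]] 1.000630094763381
top [[471.7, 0.0, 282.5], [0.0, 471.7, 205.1], [0.0, 0.0, 1.0]] [ 0.33312764 -0.17867994  1.23983413] [[0.0262, -0.9823, 0.1855], [-0.9997, -0.0252, 0.0076], [-0.0028, -0.1857, -0.9826]]
side [[441.5, 0.0, 283.9], [0.0, 441.5, 205.6], [0.0, 0.0, 1.0]] [0.39171724 0.76409105 0.85176484] [[-0.9829, -0.1034, 0.1522], [-0.1837, 0.5931, -0.7839], [-0.0092, -0.7984, -0.602]]
```

View pics/top0.png

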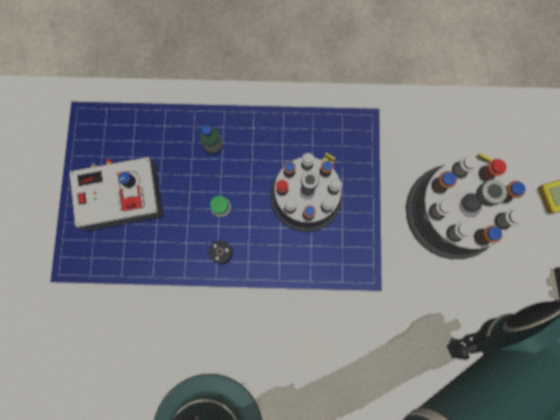

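View pics/side0.png

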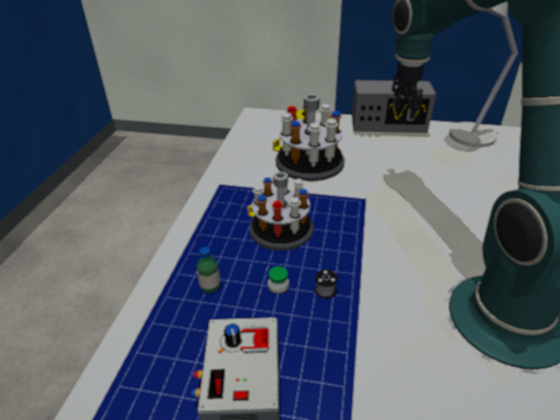

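The top view shows the controller at about (115,193) with the blue knob cap at (126,180), the red lock slide at (130,198) and a small carousel at (308,190). The larger look-alike carousel is at (470,205). The side view shows the same things: knob (232,330), slide (256,340), small carousel (281,205).

```bash
cat > h.py <<'E'
from station import *
import cv2,numpy as np
def ray(c,p):
    d=np.linalg.solve(c['mtx'],[p[0],p[1],1.]);return np.array(c['eye']),np.array(c['orientation'])@d
def plane(c,p,z):
    e,d=ray(c,p);return e+d*(z-e[2])/d[2]
def tri(obs):
    A=np.zeros((3,3));b=np.zeros(3)
    for c,p in obs:
        e,d=ray(c,p);d/=np.linalg.norm(d);M=np.eye(3)-np.outer(d,d);A+=M;b+=M@e
    x=np.linalg.solve(A,b)
    return x,[np.linalg.norm(np.cross(x-ray(c,p)[0],ray(c,p)[1]/np.linalg.norm(ray(c,p)[1]))) for c,p in obs]
def blobs(im,col,roi=None,amin=6):
    h=cv2.cvtColor(im,cv2.COLOR_RGB2HSV);H,S,V=[h[:,:,i].astype(int) for i in range(3)]
    m={'red':((H<6)|(H>174))&(S>150)&(V>90),'orange':(H>=7)&(H<=17)&(S>150)&(V>130),'blue':(H>100)&(H<118)&(S>140)&(V>90),
       'yellow':(H>=22)&(H<35)&(S>140)&(V>110),'green':(H>45)&(H<80)&(S>120)&(V>80)}[col].astype(np.uint8)
    if roi:
        k=np.zeros_like(m);k[roi[1]:roi[3],roi[0]:roi[2]]=1;m*=k
    n,l,st,ce=cv2.connectedComponentsWithStats(m)
    return [(int(st[i,4]),np.round(ce[i],1).tolist(),st[i,:4].tolist()) for i in range(1,n) if st[i,4]>=amin]
E
python3 - <<'E'
from h import *
for n,roi in(("top",(60,80,380,270)),("side",(180,150,360,415))):
    im=np.load(f'pics/{n}.npy')
    for col in('red','blue','orange','yellow','green'):print(n,col,blobs(im,col,roi))
T,S=get_calibration('top'),get_calibration('side')
t=np.load('pics/top.npy')[140:240,60:170,::-1];s=np.load('pics/side.npy')[305:415,190:290,::-1]; k=np.load('pics/top.npy')[140:240,260:360,::-1]
R=lambda a:cv2.resize(a,(390,290),interpolation=cv2.INTER_CUBIC)
cv2.imwrite('pics/crop.png',np.vstack([np.hstack([R(t),R(s)]),np.hstack([R(k),R(k)])]))
print('steel',tri([(T,(309,181)),(S,(281,178))]))
E
```

```text
top red [(15, [87.3, 179.8], [83, 178, 9, 4]), (66, [281.7, 185.2], [278, 181, 9, 9]), (189, [130.2, 202.5], [121, 192, 20, 18]), (42, [81.0, 197.9], [79, 194, 5, 9])]
top blue [(471, [77.3, 139.6], [61, 103, 67, 104]), (68, [143.5, 106.3], [129, 105, 32, 4]), (8, [164.4, 106.2], [162, 106, 6, 2]), (6, [179.2, 106.7], [177, 106, 5, 2]), (309, [90.8, 115.8], [77, 109, 28, 14]), (315, [120.1, 116.6], [107, 110, 28, 15]), (973, [148.5, 133.7], [134, 111, 31, 46]), (260, [179.0, 118.3], [166, 111, 27, 14]), (330, [205.9, 124.3], [195, 112, 28, 30]), (39, [261.6, 121.8], [256, 115, 14, 11]), (69, [232.2, 121.4], [226, 117, 15, 9]), (14, [242.6, 118.6], [239, 116, 8, 6]), (19, [247.4, 122.3], [243, 118, 8, 8]), (9, [274.2, 123.4], [273, 121, 5, 5]), (7, [296.1, 124.0], [294, 123, 6, 3]), (330, [89.3, 131.4], [76, 124, 28, 16]), (326, [118.8, 132.5], [105, 126, 28, 14]), (330, [178.3, 133.8], [165, 127, 27, 15]), (249, [237.3, 135.6], [225, 129, 27, 14]), (196, [266.9, 136.3], [254, 130, 27, 13]), (7, [302.9, 132.3], [302, 131, 3, 4]), (53, [291.2, 137.9], [285, 133, 15, 10]), (10, [297.4, 
[... 3249 characters left out ...]
lue [(19, [267.1, 179.6], [265, 178, 5, 4]), (24542, [278.3, 298.6], [180, 186, 180, 229]), (25, [302.5, 191.2], [300, 189, 6, 5]), (35, [261.5, 197.5], [258, 195, 8, 6]), (85, [231.1, 328.7], [225, 324, 14, 11])]
side orange [(12, [220.8, 350.2], [219, 348, 5, 5]), (11, [197.5, 373.7], [197, 371, 2, 6])]
side yellow [(8, [249.1, 207.1], [248, 206, 3, 3]), (20, [251.0, 213.5], [249, 211, 5, 6]), (7, [200.3, 373.0], [199, 372, 3, 3]), (7, [197.7, 391.0], [197, 390, 3, 3])]
side green [(107, [205.8, 265.8], [199, 262, 15, 9]), (191, [277.8, 273.5], [270, 267, 17, 14])]
steel (array([ 0.59136881, -0.23003492,  0.18223061]), [np.float64(0.0006186226250860863), np.float64(0.0006186226250860461)])
```

View pics/crop.png

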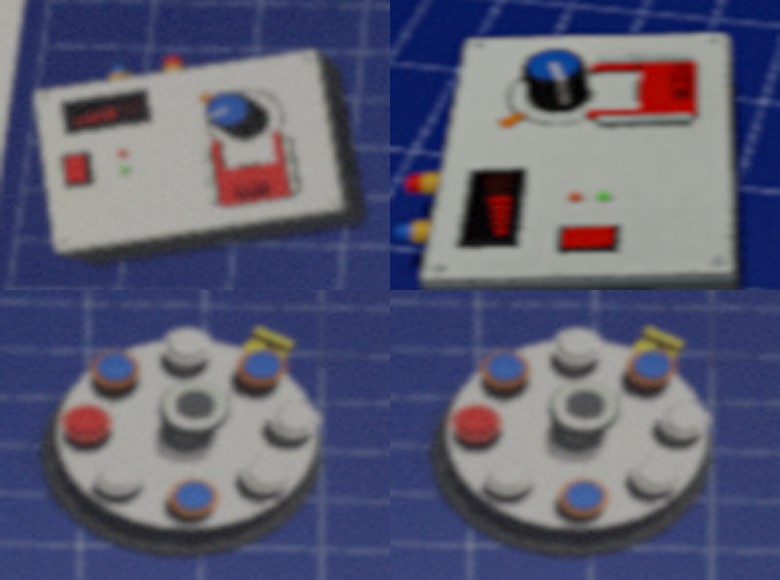

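The crops show the orange marker on the upper-left of the knob in the top view, at about (118,174). The white pointer line looks about 60° off it. The red barrel is at (282,185) and the yellow tab at (333,157).

```bash
python3 - <<'E'
from h import *
T,S=get_calibration('top'),get_calibration('side')
print('cap',tri([(T,(124.8,177.1)),(S,(231.1,328.7))]))
tc=[(70.7,172.1),(149.7,157.9),(157.9,212.4),(76.1,226.2)]
P=[plane(T,p,.068) for p in tc];print(np.round(P,3).tolist())
sc=[(190+q[0]/3.9-100,305+q[1]/2.636) for q in [(467+0,40),(732,36),(737,276),(421,282)]]
PS=[plane(S,p,.068) for p in sc];print('side',np.round(PS,3).tolist())
P=np.array(P)
ax=(P[0]+P[1]-P[2]-P[3]);ay=(P[0]+P[3]-P[1]-P[2]);print(np.degrees(np.arctan2(ax[1],ax[0])),np.degrees(np.arctan2(ay[1],ay[0]))-90,np.linalg.norm(P[0]-P[1]),np.linalg.norm(P[1]-P[2]))
c=P.mean(0);th=np.arctan2(ax[1],ax[0]);R=np.array([[np.cos(th),-np.sin(th)],[np.sin(th),np.cos(th)]])
print('centre',c,'knob pred',c[:2]+R@[.018,-.045],'tab',c[:2]+R@[.018-.066,-.045])
print('red barrel',tri([(T,(281.7,184)),(S,(277.2,203))]),'pick tab',plane(T,(333,157.5),.03),plane(S,(251,212),.03))
st=get_state();print(st['position'])
c=get_calibration('wrist');print(c['eye'],np.round(c['orientation'],3).tolist(),np.round(c['mtx'],0).tolist())
p=np.array(st['position']);o=np.array(st['orientation']);print('tool shift to .50,-.1,.27',1e3*o.T@(np.array([.5,-.1,.27])-p), 'then knob', 1e3*o.T@(np.array([.6,.2,.27])-p))
E
```

```text
cap (array([0.60913534, 0.22297751, 0.10457201]), [np.float64(0.0011612571753227404), np.float64(0.0011612571753228083)])
[[0.626, 0.376, 0.068], [0.669, 0.176, 0.068], [0.527, 0.144, 0.068], [0.487, 0.347, 0.068]]
side [[0.674, 0.183, 0.068], [0.527, 0.152, 0.068], [0.485, 0.354, 0.068], [0.629, 0.385, 0.068]]
12.201139110135514 11.681959275050218 0.20434479873396794 0.14538853500663004
centre [0.57756387 0.2606956  0.068     ] knob pred [0.60466777 0.22051627] tab [0.5401586  0.20656755]
red barrel (array([ 0.59098934, -0.16696206,  0.14321901]), [np.float64(0.000223878339447475), np.float64(0.00022387833944755736)]) pick tab [ 0.69367023 -0.30024421  0.03      ] [ 0.69202646 -0.25712476  0.03      ]
[ 0.26596405 -0.56525984  0.249417  ]
[ 0.33844541 -0.5315235   0.37251328] [[0.427, -0.86, -0.28], [-0.904, -0.406, -0.13], [-0.002, 0.309, -0.951]] [[374.0, 0.0, 280.0], [0.0, 374.0, 206.0], [0.0, 0.0, 1.0]]
tool shift to .50,-.1,.27 [ 409.85980749 -321.35234845  -20.26842665] then knob [ 628.07763105 -550.22114889  -20.0367765 ]
```

```bash
python3 -m crank '[[20,-19,-10,0,1],[50,-47,-20,0,1],[80,-76,-20,0,1],[110,-104,-20,0,1],[140,-132,-20,0,1],[170,-161,-20,0,1],[198,-189,-20,0,1],[198,-189,-20,0,1]]'; python3 -m crank '[[25,-24,0,0,1],[50,-47,0,0,1],[80,-76,0,0,1],[110,-104,0,0,1],[140,-132,0,0,1],[170,-161,0,0,1],[198,-189,0,0,1],[198,-189,0,0,1]]'; python3 -m crank '[[25,-24,0,0,1],[50,-47,0,0,1],[80,-76,0,0,1],[110,-104,0,0,1],[140,-132,0,0,1],[170,-161,0,0,1],[198,-189,0,0,1],[198,-189,0,0,1]]'
python3 - <<'E'
from h import *
s=get_state();print(s['position'],s['joints'],np.round(s['orientation'],3).tolist(),s['contact_force'])
im=get_image('wrist');c=get_calibration('wrist');np.savez('pics/w1.npz',im=im,**{k:np.array(c[k]) for k in c});cv2.imwrite('pics/w1.png',im[:,:,::-1])
for k in('red','orange','blue'):print(k,blobs(im,k,None,30))
E
```

```text
time_s: 0.77
position: [0.3674, -0.3037, 0.2701]
orientation: [[0.901, 0.433, 0.0], [0.433, -0.901, 0.001], [0.001, -0.001, -1.0]]
contact_force: [1.0, -0.3, 0.6]
width: 1.005
finger_force: 0.0
time_s: 1.43
position: [0.4651, -0.048, 0.2702]
orientation: [[0.901, 0.433, 0.001], [0.433, -0.901, 0.002], [0.002, -0.001, -1.0]]
contact_force: [0.0, 0.7, 0.5]
width: 1.003
finger_force: 0.0
time_s: 2.1
position: [0.5622, 0.2079, 0.2694]
orientation: [[0.902, 0.432, -0.001], [0.432, -0.902, 0.003], [0.0, -0.004, -1.0]]
contact_force: [-0.9, 0.8, -0.5]
width: 1.0
finger_force: 0.0
[0.56215634 0.20786895 0.26935223] [  0.37709755  23.00041457 -30.67640874  94.22839146  12.3586468
  66.1784392  -97.70745837] [[0.902, 0.432, -0.001], [0.432, -0.902, 0.003], [0.0, -0.004, -1.0]] [-0.86042178  0.77139316 -0.52202794]
red [(120, [244.9, 18.9], [238, 14, 15, 12]), (37, [151.5, 63.8], [149, 61, 6, 7]), (50, [159.2, 64.7], [156, 61, 7, 9]), (58, [166.6, 65.5], [164, 61, 7, 10]), (72, [174.1, 66.5], [171, 61, 7, 12]), (82, [181.7, 67.4], [178, 61, 8, 14]), (583, [137.7, 113.9], [127, 98, 22, 33]), (22
[... 1815 characters left out ...]
 56]), (1567, [533.0, 268.4], [504, 244, 56, 51]), (1535, [371.4, 277.4], [343, 254, 65, 49]), (38, [266.6, 274.0], [255, 257, 22, 30]), (1375, [210.6, 286.6], [185, 263, 50, 50]), (1146, [462.6, 284.5], [423, 265, 77, 40]), (492, [324.5, 291.0], [308, 271, 31, 42]), (1925, [515.5, 302.8], [481, 277, 64, 53]), (822, [452.0, 303.9], [419, 281, 58, 47]), (1673, [356.3, 309.3], [325, 286, 63, 49]), (842, [203.7, 308.5], [172, 289, 65, 40]), (1798, [496.7, 331.8], [462, 308, 70, 49]), (1655, [345.9, 340.4], [312, 316, 67, 49]), (82, [542.4, 329.2], [536, 322, 14, 15]), (446, [538.8, 344.3], [514, 333, 46, 26]), (533, [382.5, 363.8], [365, 344, 43, 38]), (943, [361.0, 372.1], [321, 350, 82, 43])]
```

View pics/w1.png

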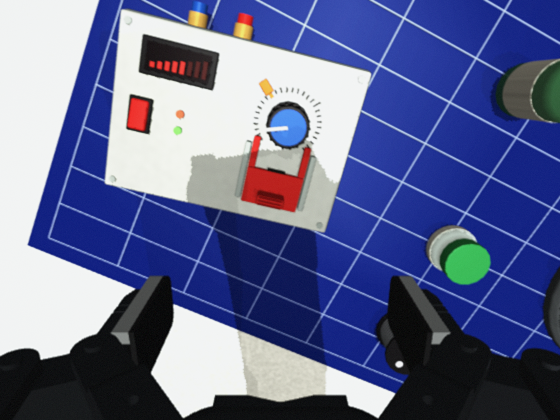

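The wrist view shows the knob cap at (289,127) with its pointer line running left to (266,129). The orange marker is at (265,87) and the red slide tab at about (276,190).

```bash
python3 - <<'E'
from h import *
d=np.load('pics/w1.npz');c={k:d[k] for k in('mtx','eye','orientation')};im=d['im']
h=cv2.cvtColor(im,cv2.COLOR_RGB2HSV)
def cen(m):
    p=np.argwhere(m)[:,::-1].astype(float);return p
def sub(x0,y0,x1,y1): 
    return h[y0:y1,x0:x1].astype(int),np.array([x0,y0])
r,o=sub(264,100,312,150); blue=(r[...,0]>98)&(r[...,0]<118)&(r[...,1]>120)&(r[...,2]>110)
wh=(r[...,1]<80)&(r[...,2]>170)
cl,_=max(((q,cv2.contourArea(q)) for q in cv2.findContours((blue|0).astype(np.uint8),0,1)[0]),key=lambda t:t[1])
(e0,ax,an)=cv2.fitEllipse(cv2.convexHull(cl));capc=np.array(e0)+o;print('cap',capc,ax)
wp=np.argwhere(wh)[:,::-1]+o; wp=wp[np.hypot(*(wp-capc).T)<19]
print('line px',wp.min(0),wp.max(0),wp.mean(0),len(wp))
r,o=sub(250,70,282,104); m=(r[...,0]>8)&(r[...,0]<24)&(r[...,1]>110)
mk=(np.argwhere(m)[:,::-1]+o).mean(0);print('mark',mk)
K=plane(c,capc,.108);W=np.array([plane(c,p,.108) for p in wp]);M=plane(c,mk,.071)
vx,vy=cv2.fitLine(W[:,:2].astype(np.float32)*1000,cv2.DIST_L2,0,.01,.01)[:2].ravel()
u=W.mean(0)[:2]-K[:2]; v=np.array([vx,vy]);v*=np.sign(v@u)
a=lambda q:np.degrees(np.arctan2(q[1],q[0]))
mo=M[:2]-K[:2];print('K',K,'M',M,'r',np.hypot(*mo),'ang ptr',a(v),a(u),'mark',a(mo),'cw turn deg',a(v)-a(mo))
T,S=get_calibration('top'),get_calibration('side')
print('tri',tri([(T,(124.8,177.1)),(S,(231.1,328.7)),(c,capc)]))
g=[plane(c,p,.068) for p in [(122,10),(371,72),(326,232),(106,185)]]
g=np.array(g);ax=g[0]+g[1]-g[2]-g[3];print('yaw',a(ax),'sizes',np.linalg.norm(g[0]-g[1]),np.linalg.norm(g[1]-g[2]))
C=g.mean(0)[:2];th=np.arctan2(ax[1],ax[0]);R=np.array([[np.cos(th),-np.sin(th)],[np.sin(th),np.cos(th)]])
print('C',C,'knob pred',C+R@[.018,-.045])
s=get_state();p=np.array(s['position']);O=np.array(s['orientation']);print('shift tool mm',1e3*O.T@(np.r_[K[:2],.101]-p))
E
```

```text
cap [287.97839928 127.1327858 ] (36.77164077758789, 37.2396240234375)
line px [269 126] [287 131] [278.13157895 128.26315789] 76
mark [266.25        87.52857143]
K [0.60884698 0.22060211 0.108     ] M [0.62656169 0.24828655 0.071     ] r 0.03286699179668624 ang ptr 120.27225 122.0239739244473 mark 57.385633439166945 cw turn deg 62.88661387528618
tri (array([0.60894318, 0.22198579, 0.10468009]), [np.float64(0.0013006301403641245), np.float64(0.0016319414904378386), np.float64(0.0016339986137678824)])
yaw 12.699995323042709 sizes 0.2025916368908538 0.14397842386936424
C [0.58187936 0.25935772] knob pred [0.60933206 0.2194159 ]
shift tool mm [ 49.51546844   5.96771185 168.07174028]
```

```bash
python3 -m crank '[[10,1,10,-0.12,1],[20,2,20,-0.24,1],[30,3,30,-0.36,1],[40,5,40,-0.48,1],[49,6,50,-0.6,1],[49,6,60,-0.72,1],[49,6,60,-0.84,1],[49,6,60,-0.9,1]]'; python3 - <<'E'
from h import *
s=get_state();p=np.array(s['position']);O=np.array(s['orientation']);print(s['joints'],'shift tool mm',1e3*O.T@(np.array([.6088,.2208,.101])-p))
im=get_image('wrist');c=get_calibration('wrist');np.savez('pics/w2.npz',im=im,**{k:np.array(c[k]) for k in c});cv2.imwrite('pics/w2.png',im[:,:,::-1])
K=np.array([.6088,.2208,.108]);q=np.array(c['orientation']).T@(K-c['eye']);print('expected px',c['mtx']@q/q[2])
print(blobs(im,'blue',(200,150,400,420),100))
E
```

```text
time_s: 2.82
position: [0.6089, 0.2144, 0.2089]
orientation: [[0.223, 0.975, -0.002], [0.975, -0.223, -0.001], [-0.001, -0.002, -1.0]]
contact_force: [0.3, -0.1, 1.1]
width: 0.999
finger_force: 0.0
[  5.09936526  33.40755967 -38.9175051   90.46777822  22.56108924
  64.31363276 -52.01171447] shift tool mm [  6.33554949  -1.30292532 107.88144786]
expected px [276.78429987 206.57504468   1.        ]
[(812, [364.9, 173.2], [348, 150, 30, 58]), (1270, [387.5, 174.9], [372, 150, 28, 56]), (1271, [276.8, 200.6], [255, 180, 43, 41]), (920, [392.6, 236.1], [382, 205, 18, 71]), (2710, [364.2, 256.1], [337, 209, 54, 82]), (2148, [318.8, 271.2], [293, 240, 52, 60]), (1695, [275.0, 284.9], [250, 258, 50, 51]), (1234, [232.8, 298.5], [209, 277, 47, 41]), (2367, [372.1, 320.4], [349, 285, 50, 72]), (2655, [331.1, 328.6], [304, 294, 54, 70]), (177, [205.4, 311.9], [200, 300, 13, 21]), (2296, [288.5, 333.6], [260, 303, 56, 65]), (2323, [244.4, 343.4], [217, 312, 54, 68]), (1557, [212.4, 356.6], [200, 321, 34, 66]), (1693, [381.7, 378.6], [362, 351, 38, 63]), (1573, [345.8, 382.2], [320, 359, 50, 54]), (402, [312.9, 382.0], [304, 367, 20, 29]), (261, [248.3, 387.2], [238, 379, 21, 18]), (457, [217.9, 392.0], [200, 383, 39, 24])]
```

View pics/w2.png

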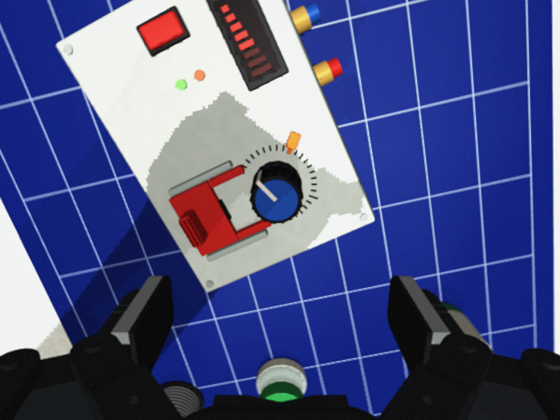

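The cap centre is at (276.5,200.5) against a predicted row of 206.6. The arm was still settling when I took this, so I'll remeasure at rest, reading the calibration first.

```bash
cat >> h.py <<'E'
def wrist(tag):
    c=get_calibration('wrist');im=get_image('wrist');cv2.imwrite(f'pics/{tag}.png',im[:,:,::-1]);return im,c
def cap(im,c,guess):
    R=np.array(c['orientation']);q=R.T@(np.array(guess)-c['eye']);u=(np.array(c['mtx'])@q/q[2])[:2]
    h=cv2.cvtColor(im,cv2.COLOR_RGB2HSV).astype(int);yy,xx=np.mgrid[:420,:560];near=np.hypot(xx-u[0],yy-u[1])<28
    b=(h[...,0]>98)&(h[...,0]<118)&(h[...,1]>130)&(h[...,2]>70)&near
    n,l,st,ce=cv2.connectedComponentsWithStats(b.astype(np.uint8))
    j=1+np.argmax(st[1:,4]);pts=np.argwhere(l==j)[:,::-1].astype(np.int32)
    ctr,r=cv2.minEnclosingCircle(cv2.convexHull(pts));ctr=np.array(ctr)
    w=(h[...,1]<90)&(h[...,2]>90)&(np.hypot(xx-ctr[0],yy-ctr[1])<r-1)
    return ctr,r,np.argwhere(w)[:,::-1].astype(float)
def mark(im,c,guess):
    R=np.array(c['orientation']);q=R.T@(np.array(guess)-c['eye']);u=(np.array(c['mtx'])@q/q[2])[:2]
    h=cv2.cvtColor(im,cv2.COLOR_RGB2HSV).astype(int);yy,xx=np.mgrid[:420,:560]
    m=(h[...,0]>8)&(h[...,0]<24)&(h[...,1]>110)&(np.hypot(xx-u[0],yy-u[1])<20)
    return np.argwhere(m)[:,::-1].mean(0)
ang=lambda q:np.degrees(np.arctan2(q[1],q[0]))
def pointer(im,c,K):
    ctr,r,wp=cap(im,c,[*K[:2],.108]);mk=mark(im,c,[.6265,.2483+.002,.071])
    Kp=plane(c,ctr,.108);W=np.array([plane(c,p,.108) for p in wp]);M=plane(c,mk,.071)
    u=W.mean(0)[:2]-Kp[:2];v=cv2.fitLine((W[:,:2]*1e3).astype(np.float32),cv2.DIST_L2,0,.01,.01)[:2].ravel();v=v*np.sign(v@u)
    mo=M[:2]-Kp[:2];print('cap px',ctr,r,'K',np.round(Kp,4),'M',np.round(M,4),'r',np.hypot(*mo),'ptr',ang(v),ang(u),'mark',ang(mo),'cw',ang(v)-ang(mo));return ctr
E
python3 -m crank '[[0,0,0,0,1],[0,0,0,0,1],[0,0,0,0,1],[0,0,0,0,1],[0,0,0,0,1],[0,0,0,0,1],[0,0,0,0,1],[0,0,0,0,1]]'; python3 - <<'E'
from h import *
im,c=wrist('w3');ctr=pointer(im,c,[.609,.222])
T,S=get_calibration('top'),get_calibration('side')
print('tri',tri([(T,(124.8,177.1)),(S,(231.1,328.7)),(c,ctr)]))
s=get_state();p=np.array(s['position']);O=np.array(s['orientation']);K=plane(c,ctr,.108);print(s['joints'],'shift tool mm',1e3*O.T@(np.r_[K[:2],.101]-p))
E
```

```text
time_s: 3.53
position: [0.609, 0.2159, 0.21]
orientation: [[0.229, 0.973, -0.0], [0.973, -0.229, 0.0], [0.0, -0.0, -1.0]]
contact_force: [-0.7, -0.1, -0.6]
width: 0.996
finger_force: 0.0
cap px [276.  201.5] 21.476831436157227 K [0.6093 0.2255 0.108 ] M [0.6269 0.253  0.071 ] r 0.03265411373037651 ptr 121.2809446411891 124.77269493776939 mark 57.36988670996955 cw 63.911057931219545
tri (array([0.60909102, 0.2234773 , 0.10430625]), [np.float64(0.0011454443838842523), np.float64(0.001365592337017968), np.float64(0.0008685891318483156)])
[  4.96261593  33.33835648 -38.88358784  90.39491803  22.50740954
  64.30568596 -52.43151345] shift tool mm [  9.37184433  -1.99730749 109.00175849]
```

```bash
python3 -m crank '[[8.5,-2,15,0,1],[8.5,-2,30,0,1],[8.5,-2,48,0,1],[8.5,-2,66,0,1],[8.5,-2,82,0,1],[8.5,-2,96,0,1],[8.5,-2,105,0,1],[8.5,-2,108,0,1]]'; python3 -m crank '[[0,0,0,0,0.3],[0,0,0,0,0],[0,0,0,0,-1],[0,0,0,0,-1],[0,0,0,0,-1],[0,0,0,0,-1],[0,0,0,0,-1],[0,0,0,0,-1]]'
```

```text
time_s: 4.25
position: [0.6084, 0.2246, 0.1002]
orientation: [[0.229, 0.973, -0.002], [0.973, -0.229, -0.0], [-0.001, -0.002, -1.0]]
contact_force: [0.8, 0.4, -0.7]
width: 1.004
finger_force: 0.0
time_s: 4.92
position: [0.6087, 0.225, 0.1031]
orientation: [[0.229, 0.974, -0.0], [0.974, -0.229, 0.0], [-0.0, -0.0, -1.0]]
contact_force: [-7.7, -2.1, 12.1]
width: 0.365
finger_force: 58.7
```

```bash
python3 -m crank '[[0,0,0,0.08,-1],[0,0,0,0.18,-1],[0,0,0,0.28,-1],[0,0,0,0.38,-1],[0,0,0,0.48,-1],[0,0,0,0.55,-1],[0,0,0,0.55,-1],[0,0,0,0.55,-1]]'; python3 -m crank '[[0,0,0,0.08,-1],[0,0,0,0.18,-1],[0,0,0,0.28,-1],[0,0,0,0.38,-1],[0,0,0,0.48,-1],[0,0,0,0.56,-1],[0,0,0,0.56,-1],[0,0,0,0.56,-1]]'; python3 - <<'E'
from h import *
s=get_state();print(s['joints'],s['torque'])
im,c=wrist('w4')
try: pointer(im,c,[.609,.2245])
except Exception as e: print(e)
E
```

```text
time_s: 5.58
position: [0.6088, 0.2248, 0.1031]
orientation: [[0.704, 0.71, 0.0], [0.71, -0.704, -0.0], [-0.0, 0.0, -1.0]]
contact_force: [-7.2, -2.7, 11.7]
width: 0.369
finger_force: 58.9
time_s: 6.25
position: [0.6089, 0.2247, 0.103]
orientation: [[0.974, 0.227, 0.0], [0.227, -0.974, -0.0], [0.0, 0.0, -1.0]]
contact_force: [-7.2, -2.0, 11.0]
width: 0.363
finger_force: 59.0
[  -8.02092788   37.14973139  -20.93115021   94.48118326   16.06872012
   51.34957819 -112.03086722] [-0.84172293  1.41838412 -0.02162912]
cap px [280.42623901 313.52828979] 27.977930068969727 K [0.609  0.2245 0.108 ] M [0.6274 0.2521 0.071 ] r 0.03318991771015857 ptr 56.35867420030132 55.84645655412534 mark 56.254518513690016 cw 0.10415568661130692
```

View pics/w4.png

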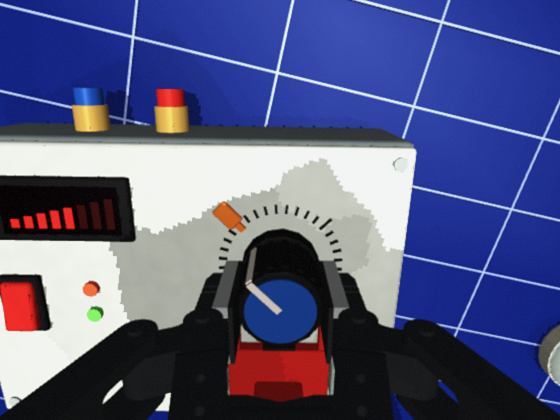

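The pointer line at (262,296) aims at the orange clip at (229,216), and the measured difference is 0.1°. I'll release and move behind the lock tab. The tool's x axis is already aligned with the controller's x.

```bash
python3 -m crank '[[0,0,0,0,0],[0,0,0,0,0.5],[0,0,0,0,1],[0,0,0,0,1],[0,0,-15,0,1],[0,0,-35,0,1],[0,0,-55,0,1],[0,0,-75,0,1]]'; python3 -m crank '[[-12,0,0,0,1],[-30,0,0,0,0],[-50,0,0,0,-1],[-70,0,0,0,-1],[-85,0,0,0,-1],[-97,0,0,0,-1],[-97,0,0,0,-1],[-97,0,0,0,-1]]';  python3 -m crank '[[0,0,0,0,-1],[0,0,0,0,-1],[0,0,0,0,-1],[0,0,0,0,-1],[0,0,0,0,-1],[0,0,0,0,-1],[0,0,0,0,-1],[0,0,0,0,-1]]'; python3 - <<'E'
from h import *
s=get_state();p=np.array(s['position']);O=np.array(s['orientation'])
im,c=wrist('w5');pointer(im,c,[.609,.2245])
for b in blobs(im,'red',None,300):
    x,y,w,h=b[2];print(b,plane(c,b[1],.085))
e=np.array([.976,.216]);K=np.array([.609,.2245]);print('TCP behind knob',-(p[:2]-K)@e*1e3,'lateral',(p[:2]-K)@np.array([-.216,.976])*1e3)
E
```

```text
time_s: 6.97
position: [0.609, 0.2246, 0.1778]
orientation: [[0.974, 0.228, -0.0], [0.228, -0.974, 0.0], [-0.0, -0.0, -1.0]]
contact_force: [-0.4, 0.3, -0.1]
width: 1.003
finger_force: 0.0
time_s: 7.63
position: [0.5148, 0.2024, 0.1773]
orientation: [[0.974, 0.228, 0.001], [0.228, -0.974, 0.0], [0.001, 0.0, -1.0]]
contact_force: [0.1, -0.5, -0.5]
width: 0.01
finger_force: 0.0
time_s: 8.3
position: [0.5146, 0.2025, 0.177]
orientation: [[0.974, 0.228, -0.0], [0.228, -0.974, 0.0], [-0.0, -0.0, -1.0]]
contact_force: [-0.4, 0.5, -0.3]
width: 0.0
finger_force: 0.0
cap px [280.41967773  46.751297  ] 27.986684799194336 K [0.609  0.2245 0.108 ] M [0.6258 0.252  0.071 ] r 0.03221431698271222 ptr 57.093134741306194 59.13943660628201 mark 58.55032831234931 cw -1.4571935710431134
(1190, [67.2, 88.9], [52, 67, 31, 46]) [0.56337784 0.33405523 0.085     ]
(5082, [278.4, 146.6], [237, 82, 86, 101]) [0.55905856 0.21396861 0.085     ]
TCP behind knob 96.89159523779551 lateral -1.0656314593381575
```

View pics/w5.png

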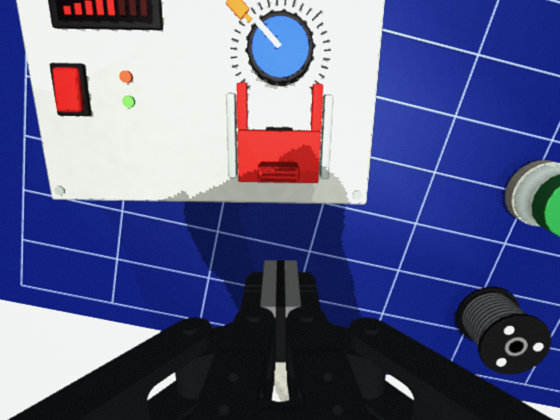

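The view shows the pointer still on the marker, the tab at about (279,172), and the shut fingers behind it on the same line (280,270). Next I go down and push.

```bash
python3 -m crank '[[0,0,15,0,-1],[0,0,30,0,-1],[0,0,45,0,-1],[0,0,60,0,-1],[0,0,70,0,-1],[0,0,77,0,-1],[0,0,77,0,-1],[0,0,77,0,-1]]'; python3 -m crank '[[4,0,0,0,-1],[8,0,0,0,-1],[12,0,0,0,-1],[16,0,0,0,-1],[20,0,0,0,-1],[23,0,0,0,-1],[26,0,0,0,-1],[28,0,0,0,-1]]'; python3 -m crank '[[2,0,0,0,-1],[4,0,0,0,-1],[6,0,0,0,-1],[7,0,0,0,-1],[8,0,0,0,-1],[8,0,0,0,-1],[8,0,0,0,-1],[8,0,0,0,-1]]'
```

```text
time_s: 9.02
position: [0.5147, 0.2026, 0.1002]
orientation: [[0.974, 0.228, -0.0], [0.228, -0.974, 0.0], [-0.0, -0.0, -1.0]]
contact_force: [1.1, -1.4, -0.2]
width: 0.002
finger_force: 0.0
time_s: 9.68
position: [0.5418, 0.2087, 0.0999]
orientation: [[0.974, 0.228, -0.001], [0.228, -0.974, -0.001], [-0.001, 0.0, -1.0]]
contact_force: [-5.4, -2.6, 3.8]
width: 0.001
finger_force: 3.1
time_s: 10.35
position: [0.5495, 0.2104, 0.0999]
orientation: [[0.974, 0.228, -0.001], [0.228, -0.974, -0.001], [-0.001, 0.0, -1.0]]
contact_force: [-3.7, -3.7, 2.7]
width: 0.004
finger_force: 2.4
```

```bash
python3 -m crank '[[1,0,0,0,-1],[2,0,0,0,-1],[3,0,0,0,-1],[3,0,0,0,-1],[3,0,0,0,-1],[3,0,0,0,-1],[3,0,0,0,-1],[3,0,0,0,-1]]' | grep -E 'pos|cont'; python3 -m crank '[[1,0,0,0,-1],[1,0,0,0,-1],[2,0,0,0,-1],[2,0,0,0,-1],[2,0,0,0,-1],[2,0,0,0,-1],[2,0,0,0,-1],[2,0,0,0,-1]]'| grep -E 'pos|cont'
```

```text
position: [0.5523, 0.2111, 0.0998]
contact_force: [-5.1, -3.3, 4.5]
position: [0.5527, 0.2112, 0.0996]
contact_force: [-15.7, -6.8, 10.5]
```

```bash
python3 -m crank '[[1,0,0,0,-1],[2,0,0,0,-1],[2,0,0,0,-1],[2,0,0,0,-1],[2,0,0,0,-1],[2,0,0,0,-1],[2,0,0,0,-1],[2,0,0,0,-1]]' | grep -E 'pos|cont'; python3 -m crank '[[-5,0,0,0,-1],[-12,0,0,0,-1],[-12,0,-10,0,-1],[-12,0,-25,0,-1],[-12,0,-45,0,-1],[-15,0,-65,0,-1],[-15,0,-80,0,-1],[-15,0,-80,0,-1]]'| grep -E 'pos|cont';python3 -m crank '[[-5,0,0,0,-1],[-12,0,0,0,-1],[-20,0,-10,0,-1],[-30,0,-25,0,-1],[-30,0,-40,0,-1],[-30,0,-50,0,-1],[-30,0,-50,0,-1],[-30,0,-50,0,-1]]'| grep -E 'pos|cont'; python3 - <<'E'
from h import *
im,c=wrist('w6');pointer(im,c,[.609,.2245])
print([b for b in blobs(im,'red',None,300)])
h=cv2.cvtColor(im,cv2.COLOR_RGB2HSV)
# rear edge of red fork at its mid, in mm behind knob axis (plate z=.076)
b=max(blobs(im,'red',None,300));x,y,w,hh=b[2]
e=np.array([.976,.216]);P=plane(c,(x+w/2,y+hh),.076);print('rear edge behind axis mm',-(P[:2]-[.609,.2245])@e*1e3,'(home 51, back 75)')
s=get_state();p=np.array(s['position']);O=np.array(s['orientation']);print(s['joints'],1e3*O.T@(np.array([.592,-.23,.25])-p))
E
```

```text
position: [0.553, 0.2114, 0.0992]
contact_force: [-29.2, -9.3, 17.9]
position: [0.5435, 0.2097, 0.1841]
contact_force: [0.8, 1.1, 0.3]
position: [0.5126, 0.2019, 0.2297]
contact_force: [-0.6, -0.5, -0.2]
cap px [280.21951294  51.09756088] 24.199657440185547 K [0.6091 0.2245 0.108 ] M [0.6266 0.2525 0.071 ] r 0.033012283033664123 ptr 70.51125385248525 56.91224102807922 mark 57.95970593797457 cw 12.551547914510685
[(3731, [279.0, 99.7], [244, 44, 73, 87]), (792, [106.6, 85.0], [95, 67, 24, 37])]
rear edge behind axis mm 51.445107976759864 (home 51, back 75)
[  -4.06038867   19.36742304  -25.19612481  103.70345077    9.46248178
   59.04858947 -109.74300788] [-20.83915526 438.62337141 -20.8118674 ]
```

View pics/w6.png

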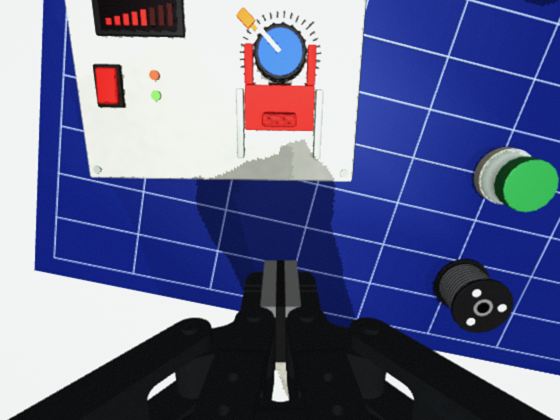

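The slide is home, with its rear edge 51.4 mm behind the axis. The pointer line at (262,34) is on the clip at (246,17). Next I move to the carousel and look from above it.

```bash
python3 -m crank '[[0,10,-20,0,0],[0,40,-40,0,1],[0,75,-60,0,1],[0,110,-70,0,1],[0,145,-70,0,1],[0,180,-70,0,1],[0,210,-70,0,1],[0,219,-70,0,1]]'|grep pos; python3 -m crank '[[-2,30,0,0,1],[-5,60,0,0,1],[-8,95,0,0,1],[-11,130,0,0,1],[-15,165,0,0,1],[-18,195,0,0,1],[-21,219,0,0,1],[-21,219,0,0,1]]'|grep pos;python3 -m crank '[[0,0,0,0,1],[0,0,0,0,1],[0,0,0,0,1],[0,0,0,0,1],[0,0,0,0,1],[0,0,0,0,1],[0,0,0,0,1],[0,0,0,0,1]]'; python3 - <<'E'
from h import *
s=get_state();print(s['joints'])
im,c=wrist('w7');np.savez('pics/w7.npz',im=im,**{k:np.array(c[k]) for k in c})
for k in('red','yellow'):print(k,blobs(im,k,None,40))
E
```

```text
position: [0.5628, -0.0165, 0.2985]
position: [0.5911, -0.2346, 0.298]
time_s: 15.73
position: [0.592, -0.2291, 0.3]
orientation: [[0.974, 0.228, 0.0], [0.228, -0.974, -0.0], [0.0, 0.0, -1.0]]
contact_force: [0.3, 1.0, 0.1]
width: 1.0
finger_force: 0.0
[ 28.00709776  23.22851603 -13.06150125  87.25446174   5.43801487
  70.13718887 -62.70753425]
red [(1150, [202.9, 171.5], [184, 152, 39, 39])]
yellow [(187, [365.5, 71.9], [354, 60, 24, 24]), (512, [352.9, 82.9], [334, 64, 36, 38])]
```

View pics/w7.png

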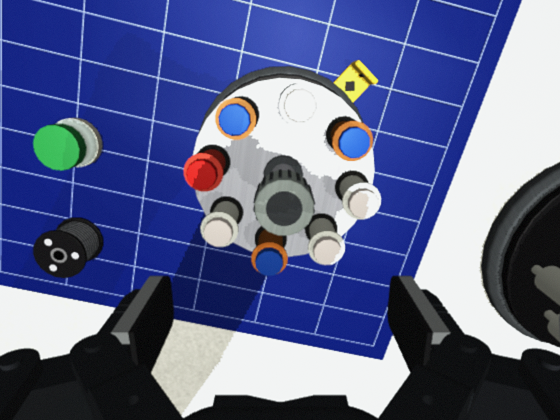

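The wrist view shows the red cap at (203,172), the centre knob top at (284,207) and the yellow tab at about (355,81). The other caps ring the axis, which lets me fit the axis position.

```bash
python3 - <<'E'
from h import *
d=np.load('pics/w7.npz');c={k:d[k] for k in('mtx','eye','orientation')};im=d['im']
caps=[(237,119),(299,101),(355,139),(363,202),(327,249),(269,261),(218,230),(202.9,171.5)]
C=np.array([plane(c,p,.146)[:2] for p in caps])
A=np.c_[2*C,np.ones(8)];x=np.linalg.lstsq(A,(C**2).sum(1),rcond=None)[0];r=np.sqrt(x[2]+x[0]**2+x[1]**2)
print('axis',x[:2],'mean',C.mean(0),'r',r,np.round(np.hypot(*(C-x[:2]).T),4),np.round([ang(q-x[:2]) for q in C],1))
K=plane(c,(284,207),.191);print('knob top',K,tri([(get_calibration('top'),(309,181)),(c,(284,207))]))
print('red tri',tri([(get_calibration('top'),(281.7,184)),(get_calibration('side'),(277.2,203)),(c,(202.9,171.5))]))
h=cv2.cvtColor(im,cv2.COLOR_RGB2HSV).astype(int);m=((h[...,0]>=20)&(h[...,0]<36)&(h[...,1]>130)&(h[...,2]>60));m[:50]=0;m[110:]=0;m[:,:320]=0;m[:,390:]=0
pts=np.argwhere(m)[:,::-1].astype(np.int32);hl=cv2.boxPoints(cv2.minAreaRect(pts));print('tab box',hl.round(1).tolist(),len(pts))
for a in [x[:2],K[:2]]:
  for p in [(355,81),tuple(hl.mean(0)),(377,79),(360,61),(352.9,82.9)]:
    P=plane(c,p,.03);print(p,np.round(P[:2],4),ang(P[:2]-a),np.hypot(*(P[:2]-a)))
p0=[plane(c,q,.03)[:2] for q in hl];print(np.round([[ang(p0[(i+1)%4]-p0[i]),1e3*np.hypot(*(p0[(i+1)%4]-p0[i]))] for i in range(4)],1).tolist())
cv2.imwrite('pics/tab.png',cv2.resize(im[40:130,300:400,::-1],(700,600),interpolation=cv2.INTER_CUBIC)[:, :])
E
```

```text
axis [ 0.5976698  -0.23104992] mean [ 0.59773902 -0.23061994] r 0.06303697884526434 [0.0615 0.0644 0.0635 0.0623 0.0624 0.0638 0.0635 0.0628] [  47.3    4.1  -41.6  -87.9 -133.  -177.9  137.1   92.1]
knob top [ 0.59621223 -0.23070061  0.191     ] (array([ 0.59192416, -0.23105778,  0.17759697]), [np.float64(0.0007824187893500529), np.float64(0.0007824187893501029)])
red tri (array([ 0.59225036, -0.16756977,  0.14155544]), [np.float64(0.0008893303555105535), np.float64(0.001522875463172961), np.float64(0.0018670048966192962)])
tab box [[332.5, 81.5], [356.0, 58.0], [378.0, 80.0], [354.5, 103.5]] 846
(355, 81) [ 0.6899 -0.2826] -29.207071639358382 0.1057100688152395
(np.float32(355.25003), np.float32(80.74999)) [ 0.6902 -0.2828] -29.214425545369252 0.10604279784390883
(377, 79) [ 0.6968 -0.3034] -36.134447406687855 0.12269437599426146
(360, 61) [ 0.7089 -0.282 ] -24.616945908746075 0.12237955289191087
(352.9, 82.9) [ 0.6877 -0.2811] -29.06759667464502 0.10304283394532694
(355, 81) [ 0.6899 -0.2826] -28.989795350588395 0.10715354151128458
(np.float32(355.25003), np.float32(80.74999)) [ 0.6902 -0.2828] -28.997723036142254 0.10748621668922942
(377, 79) [ 0.6968 -0.3034] -35.867828021185275 0.1240788798725022
(360, 61) [ 0.7089 -0.282 ] -24.48297705462062 0.12385048512195418
(352.9, 82.9) [ 0.6877 -0.2811] -28.846702497928703 0.10448729758796094
[[-32.1, 31.0], [-118.1, 30.9], [149.0, 31.6], [60.9, 31.4]]
```

View pics/tab.png

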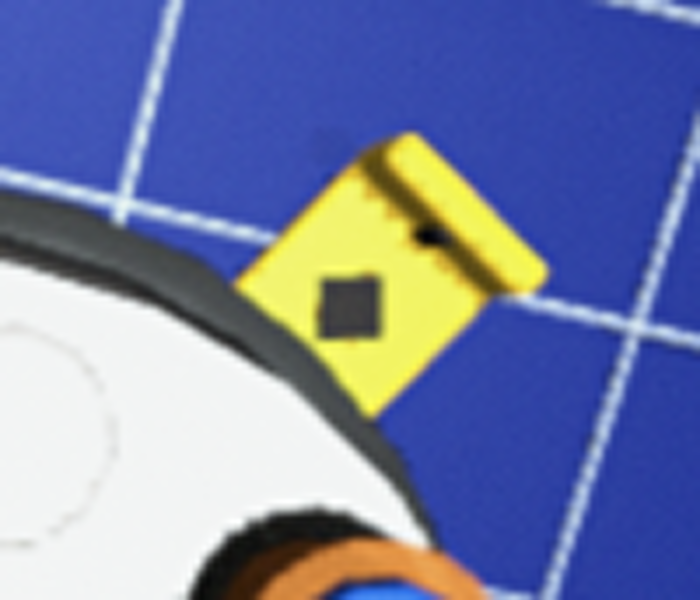

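The tab's outer wall centre at crop (465,215), image (366,72), puts the pick-up direction at about -30.3° from the axis. The red barrel is at 92.3°, so the turn is about 122.6° (2.14 rad) clockwise. I'll pre-turn the tool the other way first.

```bash
python3 -m crank '[[1,1,5,-0.11,1],[2,1,10,-0.22,1],[3,2,20,-0.33,1],[4.5,3,30,-0.44,1],[4.5,3,40,-0.55,1],[4.5,3,40,-0.66,1],[4.5,3,40,-0.77,1],[4.5,3,40,-0.88,1]]'|grep pos; python3 -m crank '[[0,0,5,-0.11,1],[0,0,10,-0.22,1],[0,0,20,-0.33,1],[0,0,30,-0.44,1],[0,0,40,-0.55,1],[0,0,50,-0.66,1],[0,0,50,-0.77,1],[0,0,50,-0.88,1]]'|grep pos; python3 -m crank '[[0,0,0,0,1],[0,0,0,0,1],[0,0,0,0,1],[0,0,0,0,1],[0,0,0,0,1],[0,0,0,0,1],[0,0,0,0,1],[0,0,0,0,1]]'|grep pos
python3 - <<'E'
from h import *
s=get_state();p=np.array(s['position']);O=np.array(s['orientation']);print(np.round(s['joints'],1),ang(O[:,0]),1e3*O.T@(np.array([.597,-.2309,.182])-p))
im,c=wrist('w8');b=[b for b in blobs(im,'red',None,300)];print(b,[plane(c,q[1],.146) for q in b])
g=cv2.medianBlur(cv2.cvtColor(im,cv2.COLOR_RGB2GRAY),5)
print(cv2.HoughCircles(g,cv2.HOUGH_GRADIENT,1,60,param1=80,param2=20,minRadius=45,maxRadius=75))
K=np.array([.597,-.2309,.191]);q=np.array(c['orientation']).T@(K-c['eye']);print('exp',np.array(c['mtx'])@q/q[2])
E
```

```text
position: [0.597, -0.2311, 0.2598]
position: [0.5968, -0.2311, 0.2093]
position: [0.5971, -0.2311, 0.21]
[ 41.4  31.  -32.1  91.5  17.9  62.7  28.7] 113.98407559962422 [1.86929339e-01 2.71506906e-02 2.79923505e+01]
[(2598, [320.1, 122.3], [291, 91, 59, 61])] [array([ 0.59053502, -0.16662518,  0.146     ])]
[[[273.5 281.5  47.8]
  [315.5 156.5  66.7]
  [364.5 318.5  63.4]
  [409.5 208.5  53.5]
  [240.5 155.5  67.8]
  [415.5  99.5  70. ]
  [139.5 169.5  72.2]
  [196.5  95.5  61.1]]]
exp [278.6382488  279.14913368   1.        ]
```

```bash
python3 -m crank '[[0,-1,5,0,1],[0,-1,10,0,1],[0,-1,15,0,1],[0,-1,20,0,1],[0,-1,24,0,1],[0,-1,28,0,1],[0,-1,28,0,1],[0,-1,28,0,1]]'|grep -E 'pos|cont'; python3 -m crank '[[0,0,0,0,0.3],[0,0,0,0,0],[0,0,0,0,-1],[0,0,0,0,-1],[0,0,0,0,-1],[0,0,0,0,-1],[0,0,0,0,-1],[0,0,0,0,-1]]'
```

```text
position: [0.5961, -0.2314, 0.1817]
contact_force: [-0.1, 0.9, 0.7]
time_s: 19.17
position: [0.595, -0.2322, 0.1825]
orientation: [[-0.406, 0.914, -0.002], [0.914, 0.406, -0.001], [0.0, -0.003, -1.0]]
contact_force: [-13.1, -1.5, 12.1]
width: 0.45
finger_force: 60.1
```

```bash
python3 -m crank '[[0,-1,0,0.08,-1],[0,-1,0,0.18,-1],[0,-1,0,0.29,-1],[0,-1,0,0.4,-1],[0,-1,0,0.51,-1],[0,-1,0,0.62,-1],[0,-1,0,0.71,-1],[0,-1,0,0.71,-1]]'|grep -E 'pos|cont'; python3 -m crank '[[0,0,0,0.08,-1],[0,0,0,0.18,-1],[0,0,0,0.29,-1],[0,0,0,0.4,-1],[0,0,0,0.51,-1],[0,0,0,0.62,-1],[0,0,0,0.71,-1],[0,0,0,0.71,-1]]'|grep -E 'pos|cont'; python3 -m crank '[[0,0,0,0.08,-1],[0,0,0,0.18,-1],[0,0,0,0.29,-1],[0,0,0,0.4,-1],[0,0,0,0.51,-1],[0,0,0,0.62,-1],[0,0,0,0.72,-1],[0,0,0,0.72,-1]]';python3 -m crank '[[0,0,0,0,-1],[0,0,0,0,-1],[0,0,0,0,-1],[0,0,0,0,-1],[0,0,0,0,-1],[0,0,0,0,-1],[0,0,0,0,-1],[0,0,0,0,-1]]'|grep -E 'pos|cont|fing'
python3 - <<'E'
from h import *
s=get_state();O=np.array(s['orientation']);print(np.round(s['joints'],1),ang(O[:,0]))
T,S=get_calibration('top'),get_calibration('side')
t=get_image('top');b=[x for x in blobs(t,'red',(260,140,360,240))];print('top',b,[plane(T,q[1],.146) for q in b])
y=cv2.cvtColor(t,cv2.COLOR_RGB2HSV).astype(int)
im,c=wrist('w9');b=blobs(im,'red',None,200);print(b,[plane(c,q[1],.146) for q in b]);yl=blobs(im,'yellow',None,60);print(yl,[plane(c,q[1],.03) for q in yl])
E
```

```text
position: [0.5941, -0.2322, 0.1825]
contact_force: [-12.5, -0.2, 11.5]
position: [0.5934, -0.2317, 0.1825]
contact_force: [-19.4, 4.4, 18.5]
time_s: 21.17
position: [0.5932, -0.2308, 0.1824]
orientation: [[0.988, -0.156, -0.005], [-0.156, -0.988, 0.002], [-0.005, -0.001, -1.0]]
contact_force: [-23.7, 8.9, 21.3]
width: 0.449
finger_force: 61.3
position: [0.5932, -0.2308, 0.1824]
contact_force: [-23.9, 9.9, 21.4]
finger_force: 61.4
[ 22.   29.1  -4.7  93.9   2.7  57.4 -82.2] -8.596935934422563
top [] []
[(3457, [332.8, 127.7], [298, 92, 68, 70])] [array([ 0.65173631, -0.2617035 ,  0.146     ])]
[(412, [345.6, 28.2], [325, 17, 42, 24]), (903, [337.1, 51.4], [309, 27, 49, 50])] [array([ 0.70037875, -0.29073956,  0.03      ]), array([ 0.68688943, -0.28365692,  0.03      ])]
```

View pics/w9.png

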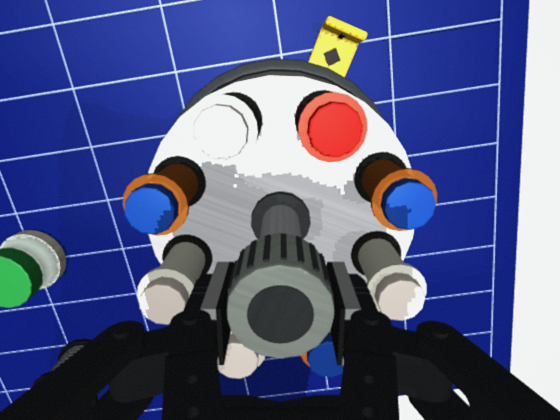

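The wrist view shows the red cap at (333,128) in front of the yellow tab, whose wall is at (346,28) and arrow at (333,56). I'll check the angle against a ring fit in this same view.

```bash
python3 - <<'E'
from h import *
c=get_calibration('wrist')
P=lambda p,z:plane(c,p,z)[:2]
caps=[(222,131),(332.8,127.7),(409,204),(149,211),(400,291),(163,298)]
C=np.array([P(p,.146) for p in caps]);A=np.c_[2*C,np.ones(len(C))];x=np.linalg.lstsq(A,(C**2).sum(1),rcond=None)[0]
ax=x[:2];print('axis',ax,np.round(np.hypot(*(C-ax).T),4),np.round([ang(q-ax) for q in C],1))
print('knob top',P((281,313),.191))
for p,z in[((345.6,28.2),.03),((333,56),.018),((340,52),.022)]:
  for a in(ax,P((281,313),.191)):print(p,P(p,z),ang(P(p,z)-a),np.hypot(*(P(p,z)-a)))
s=get_state();print(s['position'])
T,S=get_calibration('top'),get_calibration('side')
im=get_image('side');print([(q,tri([(S,q[1]),(c,(332.8,127.7))])) for q in blobs(im,'red',(230,160,330,250))])
t=np.load('pics/top.npy');h=cv2.cvtColor(t,cv2.COLOR_RGB2HSV).astype(int)[145:165,318:342];m=(h[...,0]>18)&(h[...,0]<38)&(h[...,1]>90);q=np.argwhere(m)[:,::-1].mean(0)+[318,145];print('top tab',q,m.sum(),plane(T,q,.025),tri([(T,q),(c,(340,42))]))
E
```

```text
axis [ 0.59786996 -0.23112794] [0.0614 0.0619 0.0626 0.0625 0.0616 0.0619] [  14.7  -29.6  -75.8   62.  -117.6  104.4]
knob top [ 0.59591167 -0.2314141 ]
(345.6, 28.2) [ 0.70037869 -0.29073974] -30.179245781789803 0.11858164632692916
(345.6, 28.2) [ 0.70037869 -0.29073974] -29.591754147429242 0.12013696657365869
(333, 56) [ 0.6849046 -0.282232 ] -30.420147921147063 0.1009289497772936
(333, 56) [ 0.6849046 -0.282232 ] -29.727795093710053 0.10248024365044169
(340, 52) [ 0.68660563 -0.28681336] -32.11002508947325 0.10476108658832829
(340, 52) [ 0.68660563 -0.28681336] -31.418142268525962 0.1062754578431057
[ 0.59322976 -0.23081436  0.18242941]
[((68, [263.9, 185.6], [260, 180, 8, 16]), (array([ 0.64950662, -0.26378911,  0.1276309 ]), [np.float64(0.00022293671416006273), np.float64(0.00022293671415981952)]))]
top tab [328.42857143 157.76785714] 56 [ 0.69410859 -0.28854949  0.025     ] (array([ 0.692868  , -0.28737936,  0.0281532 ]), [np.float64(0.0009213608811972991), np.float64(0.0009213608811974081)])
```

The red barrel is at -29.6° and the tab at about -30.2°, roughly 1 mm apart. The grip is firm at 61 N and nothing is moving, so I'm handing in.

```bash
python3 -c "
from station import *
s=get_state();print(s['finger_force'],s['time_s']);print(finish_job())"
```

```text
61.377641558647156 21.9833
the job is handed in; nothing more can be done
None
```

I handed the job in at 22.0 s; the hand-in returned no verdict. The knob pointer is on the orange marker, the lock slide is home, the red barrel stands about 1 mm (by camera) from the pick-up position, and the gripper is still holding the carousel's centre knob at 61 N.

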